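# Start a curing cycle on the dental lab's light-curing unit

## Robot

A 6-joint arm with a two-finger parallel gripper is mounted at the origin on the work surface. World frame = base frame: x ahead of the robot, y to its left, z up, the work surface at z = 0. Lengths are in m, angles in rad, forces in N, time in s.
With the tool pointing down it reaches from about 0.375 to 0.825 m from the base axis. Payload 5.5 kg.
Tool frame: the origin (TCP) lies between the finger pads; the fingertips stand ahead of it and the grasp point (between the pads) lies 8 mm behind it (ctrl.tip_extent is the y of the fingertips in the tool frame, in m); y points along the fingers, x is the direction in which the jaws open and shut, and the axes are right-handed (so a half turn about y gives the same grasp; the last joint's range is limited). The gripper opens to 85 mm and grips with 20 to 120 N. Pads are 22 mm wide; open, the fingers measure 114 mm over their backs; the gripper's body (76 mm by 85 mm) begins 54 mm behind the grasp point. The pads swing forward as they close: fully open they stand 13 mm farther back than shut.
Start: joints at [-1.182, 0.314, -0.047, 1.21, 0, 1.571], TCP at [0.227, -0.555, 0.242] pointing down, gripper open.
Joint ranges: [-2.67, 2.67], [-0.69, 1.73], [-1.03, 1.25], [-2.08, 2.16], [-1.42, 1.45], [-3.14, 3.14]. Speed limits (rad/s): [2.39, 2.39, 3.01, 3.14, 3.14, 3.14].

## Interface

Orientations are given as a 3x3 rotation matrix whose columns are the frame's x, y, z axes.
In Python, from workcell import monitor, imaging, order, ctrl gives the robot as it stands.
- The arm moves only by the tool drive_tool, never from a script. Its argument "increments" is a list that holds one entry, the list of rows, each a list of 6 numbers: the shift along the world's x, y, z as a fraction of full scale, then the turn, a rotation vector about the world's x, y, z as a fraction of full scale. In form: [[[x, y, z, wx, wy, wz], ...]]. A call has 1 to 20 rows; each row shifts and turns the pose as measured when the row begins; what a row does not reach is not made up. Full scale, the value 1, is 10 cm for a shift and 360 degrees for a turn. A row lasts 1/10 s, in which the tool goes at most 50 mm and 8.59 degrees, less where a joint would pass 70% of its speed; a pose out of reach is approached as far as the arm can. A call with a number of a shift or a turn outside -1 to 1 is refused whole. A call with a gripper value outside its range is refused whole. "gripper" is the opening, from 0 (shut) to 1 (fully open), set as the call begins (left out, the last holds). The fingers move at their own pace and stop on an object; "squeeze" is the grip in N (left out, the last holds). Time passes only in rows, so rows that do not move let the fingers close. It gives the time, the measured TCP pose, the force and the opening at its end, in the units of the state.
- monitor.get_obs(): the state, without advancing time (a new reading comes with each control period).
- imaging.read_camera(name): name is "side" or "top" or "wrist"; returns the picture (420x560x3 uint8, red, green, blue); there is no depth.
- imaging.camera_params(name): a dict with "mtx" (3x3 intrinsics, pixels), "position" and "rotation" of the camera in the world. Camera axes: x right, y down, z forward; pixel columns grow to the right and rows downward; lengths in m; the calibration is good to about 2 mm. A picture is of the moment at which its call begins: read the wrist's pose just before it. camera_params takes no time and is no camera call; for the wrist camera it gives the pose at the moment of the call.
- order.sign_off(): hands the job in, once; it reports no verdict.
The state is a dict: "t": time; "joint_pos": joint angles; "qvel": joint speeds; "effort": joint torques, N m; "ee_pos": TCP position; "orientation": TCP orientation; "contact_force": force on the tool from outside, world axes, zero at the start; "torque": the same for the moment, N m; "finger_gap": finger opening in m.
Only numpy, scipy, OpenCV 4.12 (cv2) and the standard library are available. Lean on these libraries where they do the work, as an engineer would, in place of code of your own. Each camera call takes 0.05 s, during which the arm holds its last target.

## Task

Start the curing cycle on the white light-curing unit: with the fingertips gently push its open drawer fully home, then lightly press the middle one of its three round programme keys well down and let it come up, then press the oblong start key in the same way and withdraw. Leave the two other round keys, the other machine and everything standing on the bench and on the unit as they are.

Things in the scene. Friction and masses are not known exactly. Their poses are not given: they have to be found in the camera images.
- curing_unit: the light-curing unit: a white bench machine 220 mm wide, 260 mm deep, fixed. Origin at the foot of its front face, in the middle, on the bench; x points straight into the machine (away from its front), y to the left for someone facing its front, z up. Its front 105 mm are a level key deck 100 mm above the bench; behind that the lamp house rises to 150 mm. A drawer comes out of its front (towards -x)
- drawer (a joint): how far the drawer is out, m: 0 is fully home, 0.11 is the stop. It runs along the unit's x axis, stays where it is left and takes about 2 to 3 N to move slowly. Between the drawer and its front panel lies a soft black light seal: the panel gives up to 5 mm when pushed, about 1 mm for every 2 N, and comes back when let go
- drawer_lip (a point): middle of the front edge of the grey pull lip on the drawer front. The lip is 90 mm wide (along y), 10 mm high and stands 14 mm out from the white drawer front panel (156 mm wide, from 16 to 82 mm above the bench); this point is 73 mm above the bench. Drawer home: it lies 33 mm in front of the unit's front face. Axes as the unit's
- key_b_top (a point): centre of the top of the MIDDLE round programme key. The four grey keys stand in one row along the unit's y axis on the key deck, 45 mm behind its front edge, each 9 mm proud of the deck. The three round ones are 20 mm across and 42 mm apart. Axes as the unit's, z up
- key_a_top (a point): centre of the top of the outer round programme key farthest from the start key (leave alone)
- key_c_top (a point): centre of the top of the round programme key next to the start key (leave alone)
- key_start_top (a point): centre of the top of the oblong start key, 34 mm long (along the row) and 20 mm wide, at the end of the row, 60 mm from the nearest round key's centre
- key_b (a joint): how far the middle round key is pressed, m: 0 up, 0.006 fully down; it works from 0.0025. Sprung: it begins to give at 1.5 N, works at 3.5 N, is fully down at 6.5 N (5 N presses it 4 mm) and comes up by itself
- key_a (a joint): the same for the outer round key farthest from the start key
- key_c (a joint): the same for the round key next to the start key
- key_start (a joint): the same for the start key
- control_unit: the other machine, a fixed grey and black handpiece control box 150 mm wide, 190 mm deep, 124 mm high over the handpiece lying on it, with knob and switches on its front; leave alone. Origin at the foot of its front face, x into the machine
- cast_blue: round plaster tooth cast on a pale blue base, 68 mm across, 34 mm high, standing on the bench on one side of the drawer; origin under its centre. Loose; leave alone
- wax_tin: flat round metal tin, 62 mm across, 26 mm high, standing on the bench on the other side of the drawer; origin under its centre. Loose; leave alone
- liquid_bottle: small amber bottle with black cap, 34 mm across, 62 mm high, standing on the roof of the curing unit behind the keys; origin under its centre. Loose; leave alone
- cast_cream: round cream plaster tooth cast, 68 mm across, 34 mm high, on the bench in front of the other machine; origin under its centre. Loose; leave alone
- articulator: metal jaw frame (articulator) with two white plaster casts, about 130 x 130 mm, 137 mm high; origin under its centre, on the bench. Loose; leave alone
- wax_knife: wax knife lying on the bench, 155 mm long, 10 mm high, wooden handle; its x axis runs along it towards the blade, origin under its middle. Loose; leave alone
- beaker: clear plastic cup, 56 mm across, 75 mm high; origin under its centre. Loose; leave alone

How it is judged:
On the way, in this order (a step that is already met when the one before it is completed fails the run):
1. the drawer is fully home and no key is down (value of joint drawer below 0.0025 m and value of joint each of key_a, key_b, key_c, key_start below 0.001 m), for 0.2 s.
2. the middle round key is pressed down, the drawer home (value of joint key_b above 0.0025 m and value of joint drawer below 0.003 m and value of joint key_start below 0.001 m), for 0.05 s.
3. the start key is pressed down after the middle round key has come up, the drawer home (value of joint key_start above 0.0025 m and value of joint drawer below 0.003 m and value of joint key_b below 0.001 m), for 0.05 s.
At the end, for the whole second after the job is handed in: the drawer is home within 3 mm, all four keys are up again, and every loose thing stands within 12 mm of where it was and upright (value of joint drawer below 0.003 m and value of joint each of key_a, key_b, key_c, key_start below 0.001 m and distance of each of cast_blue, wax_tin, liquid_bottle, cast_cream, articulator, wax_knife, beaker from where it was at the start of the episode below 0.012 m and angle between each of cast_blue, wax_tin, liquid_bottle, cast_cream, articulator, wax_knife, beaker's own z axis and vertical below 0.2 rad); the robot touches nothing.
It fails at once if another round key is pressed (value of joint any of key_a, key_c above 0.0015 m).
It fails at once if the drawer is slammed (faster than 0.3 m/s) (velocity of joint drawer below -0.3 m/s).
It fails at once if a key is pressed hard (over 30 N) (value of joint any of key_a, key_b, key_c, key_start above 0.0005 m and contact force between any of the fingers, the arm and curing_unit above 30 N).
It fails at once if the other machine is touched harder than 2 N (contact force between any of the fingers, the arm and control_unit above 2 N).
It fails at once if a loose thing is shifted, lifted or carried by more than 12 mm, or tipped (distance of any of cast_blue, wax_tin, liquid_bottle, cast_cream, articulator, wax_knife, beaker from where it was at the start of the episode above 0.012 m or angle between any of cast_blue, wax_tin, liquid_bottle, cast_cream, articulator, wax_knife, beaker's own z axis and vertical above 0.3 rad).
It also fails if it takes over 51 s, if anything falls off the work surface, if the arm or the gripper's body presses on something with over 40 N, if the wrist force passes 120 N, or if a joint passes its speed limit or range.

## Working session

There is one attempt and no reset: what is moved stays moved. The work goes in short steps, Python scripts to look and compute and a tool call to move; the robot and the scene stay as the last step left them, time stands still between calls to the robot, and variables do not carry over. Pictures are saved under pics/ and viewed, and the job is handed in when it is done.

Besides the shell and the picture viewer there is one more tool, called after "Request:" as name(argument=value, ...), one argument or row to a line, values as JSON. drive_tool: Moves the arm, as the interface text tells. Its arguments: {"type":"object","properties":{"increments":{"type":"array","items":{"type":"array","items":{"type":"array","items":{"type":"number","minimum":-1,"maximum":1}}}},"gripper":{"type":"number"},"squeeze":{"type":"number"}},"required":["increments"]}

```bash
mkdir -p pics; ls; python3 - <<'E'
from workcell import monitor, imaging, order, ctrl
import cv2, numpy as np
np.set_printoptions(precision=4,suppress=True)
o=monitor.get_obs(); print({k:np.round(v,4).tolist() for k,v in o.items()}); print(ctrl.tip_extent)
for n in ("side","top","wrist"):
    p=imaging.camera_params(n); print(n,p)
    cv2.imwrite(f"pics/{n}0.png",imaging.read_camera(n)[:,:,::-1])
E
```

```text
pics
{'t': 0.0, 'joint_pos': [-1.182, 0.3142, -0.0481, 1.2102, 0.0, 1.5708], 'qvel': [0.0006, 0.001, 0.001, -0.0003, -0.0009, -0.0002], 'effort': [0.0009, -53.9588, 33.9747, 0.0192, 0.0002, -0.0], 'ee_pos': [0.2272, -0.5547, 0.2414], 'orientation': [[0.379, -0.0006, 0.9254], [-0.9254, 0.0016, 0.379], [-0.0017, -1.0, 0.0]], 'contact_force': [-0.0682, 0.6557, 0.499], 'torque': [-0.0361, 0.0424, -0.066], 'finger_gap': 0.0854}
0.011
side {'mtx': array([[496.2507,   0.    , 271.4709],
       [  0.    , 496.2507, 200.2289],
       [  0.    ,   0.    ,   1.    ]]), 'position': array([-0.0276,  1.0527,  0.8809]), 'rotation': array([[-0.8938, -0.2306,  0.3846],
       [-0.4481,  0.4927, -0.746 ],
       [-0.0175, -0.8391, -0.5437]])}
top {'mtx': array([[513.5931,   0.    , 283.7202],
       [  0.    , 513.5931, 214.0141],
       [  0.    ,   0.    ,   1.    ]]), 'position': array([ 0.2489, -0.0107,  1.8715]), 'rotation': array([[-0.0146, -0.9888,  0.1485],
       [-0.9999,  0.0147, -0.0003],
       [-0.0019, -0.1485, -0.9889]])}
wrist {'mtx': array([[323.076 ,   0.    , 286.6172],
       [  0.    , 323.076 , 208.3213],
       [  0.    ,   0.    ,   1.    ]]), 'position': array([ 0.3024, -0.5239,  0.3732]), 'rotation': array([[ 0.3796, -0.8763, -0.2967],
       [-0.9252, -0.36  , -0.1204],
       [-0.0013,  0.3202, -0.9473]])}
```

View pics/side0.png

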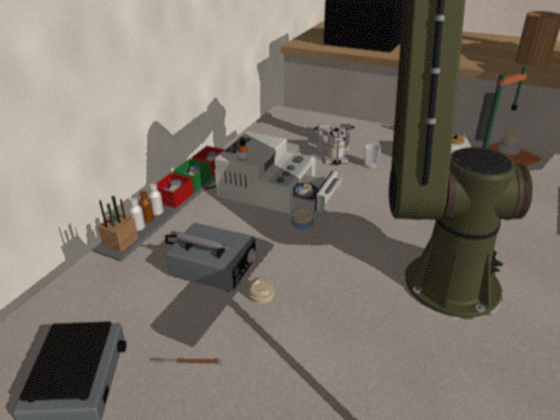

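View pics/top0.png

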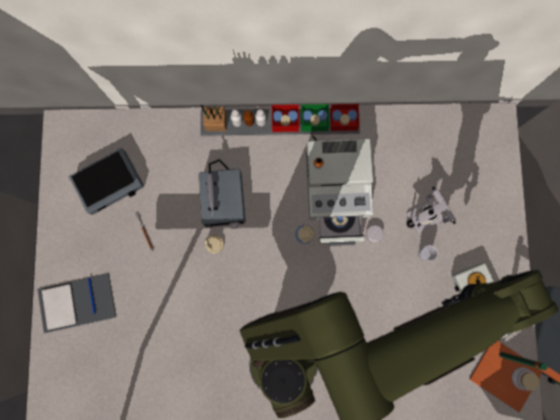

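View pics/wrist0.png

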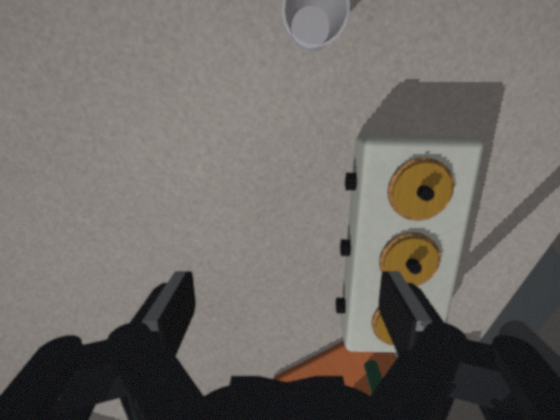

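The top view shows the curing unit at about (340,178), with its drawer open towards the robot at (342,225). The control box is at (221,197). I'll zoom in on both views.

```bash
python3 - <<'E'
import cv2
t=cv2.imread('pics/top0.png')[125:255,280:400]; cv2.imwrite('pics/topz.png',cv2.resize(t,None,fx=4.6,fy=4.6,interpolation=cv2.INTER_CUBIC))
t=cv2.imread('pics/side0.png')[120:240,200:360]; cv2.imwrite('pics/sidez.png',cv2.resize(t,None,fx=5,fy=5,interpolation=cv2.INTER_CUBIC))
E
```

```text
(no output)
```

View pics/topz.png

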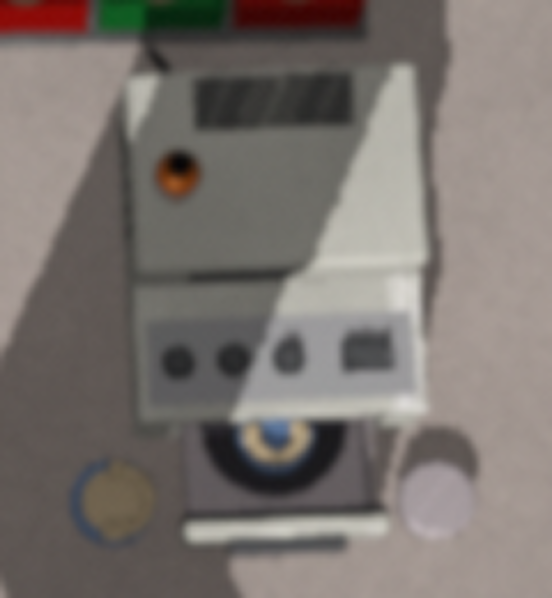

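View pics/sidez.png

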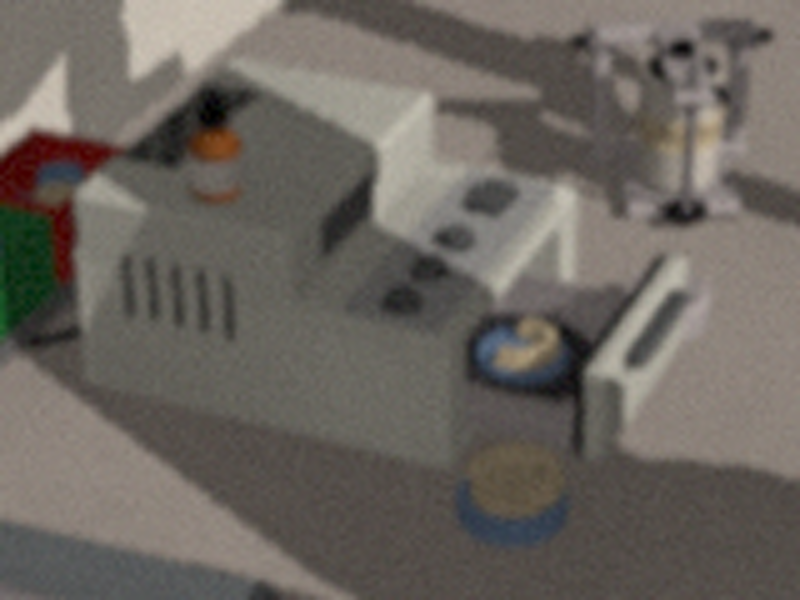

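The zoomed top crop shows, left to right (+y to −y), key a (178,362), key b (233,359), key c (289,354) and the start key (368,351). The lip is at (288,545), with the cast at its left and the tin at its right. Next I turn these pixels into world positions.

```bash
cat > h.py <<'E'
import numpy as np, cv2
from workcell import monitor, imaging, order, ctrl
np.set_printoptions(precision=4,suppress=True)
def ray(p,uv):
    d=p['rotation']@np.linalg.solve(p['mtx'],np.array([uv[0],uv[1],1.])); return np.array(p['position']),d/np.linalg.norm(d)
def plane(p,uv,z):
    o,d=ray(p,uv); return o+d*(z-o[2])/d[2]
def tri(rs):
    A=np.zeros((3,3));b=np.zeros(3)
    for o,d in rs:
        M=np.eye(3)-np.outer(d,d);A+=M;b+=M@o
    X=np.linalg.solve(A,b); return X,[np.linalg.norm((np.eye(3)-np.outer(d,d))@(X-o)) for o,d in rs]
def proj(p,X):
    c=p['rotation'].T@(np.asarray(X)-p['position']); q=p['mtx']@c; return q[:2]/q[2]
E
python3 - <<'E'
from h import *
p=imaging.camera_params('top'); s=imaging.camera_params('side')
T=lambda u,v:(280+(u+.5)/4.6-.5,125+(v+.5)/4.6-.5)
S=lambda u,v:(200+(u+.5)/5-.5,120+(v+.5)/5-.5)
for n,t,sd in [('a',(178,362),(403,299)),('b',(233,359),(430,268)),('c',(289,354),(455,237)),('st',(368,351),(491,196))]:
    print(n,plane(p,T(*t),.109),plane(s,S(*sd),.109),tri([ray(p,T(*t)),ray(s,S(*sd))]))
print('lip',plane(p,T(288,548),.078))
print('lipends',plane(p,T(232,550),.078),plane(p,T(348,545),.078))
print('cast',plane(p,T(112,502),.02),'tin',plane(p,T(437,500),.026),'bottle',plane(p,T(180,165),.2))
print('roof', [plane(p,T(*q),.15) for q in [(130,75),(413,65),(138,275),(425,262)]])
for n,q in [('beaker',(428,253)),('artic',(430,210)),('box',(221,197)),('boxR',(243,222)),('cream',(214,244))]: print(n,plane(p,q,.05))
E
```

```text
a [ 0.5495 -0.1321  0.109 ] [ 0.5468 -0.1225  0.109 ] (array([ 0.5511, -0.1324,  0.1026]), [np.float64(0.0005346839315440632), np.float64(0.0005346839315439696)])
b [ 0.5512 -0.1738  0.109 ] [ 0.5481 -0.1638  0.109 ] (array([ 0.5526, -0.1743,  0.1024]), [np.float64(0.0003654956765404003), np.float64(0.0003654956765404128)])
c [ 0.5544 -0.2163  0.109 ] [ 0.5506 -0.2064  0.109 ] (array([ 0.5555, -0.217 ,  0.1025]), [np.float64(2.051527015409859e-05), np.float64(2.0515270154144534e-05)])
st [ 0.5558 -0.2761  0.109 ] [ 0.5523 -0.2663  0.109 ] (array([ 0.5569, -0.2771,  0.1027]), [np.float64(4.9926674013033363e-05), np.float64(4.992667401309281e-05)])
lip [ 0.41   -0.2144  0.078 ]
lipends [ 0.4091 -0.1718  0.078 ] [ 0.4116 -0.2601  0.078 ]
cast [ 0.4536 -0.0835  0.02  ] tin [ 0.4507 -0.3384  0.026 ] bottle [ 0.6791 -0.1309  0.2   ]
roof [array([ 0.7622, -0.0985,  0.15  ]), array([ 0.7667, -0.3118,  0.15  ]), array([ 0.6085, -0.1012,  0.15  ]), array([ 0.6152, -0.3148,  0.15  ])]
beaker [ 0.3751 -0.5205  0.05  ]
artic [ 0.5292 -0.5363  0.05  ]
box [0.5878 0.214  0.05  ]
boxR [0.4957 0.1349 0.05  ]
cream [0.4183 0.2383 0.05  ]
```

Request:
drive_tool(
  increments=[
    [[0.1,0.2,0.3,0,0,0.019],[0.23,0.28,0.06,0,0,0.019],[0.23,0.28,0.06,0,0,0.019],[0.23,0.28,0.06,0,0,0.019],[0.23,0.28,0.06,0,0,0.019],[0.23,0.28,0.06,0,0,0.019],[0.23,0.28,0.06,0,0,0.019],[0.23,0.28,0.06,0,0,0.019],[0.23,0.28,0.06,0,0,0.019],[0.23,0.28,0.06,0,0,0.019],[0,0,0,0,0,0]],
  ],
  gripper=0,
  squeeze=20,
)

```text
t: 1.25
ee_pos: [0.4487, -0.2707, 0.3247]
orientation: [[0.998, -0.006, -0.058], [0.058, 0.0, 0.998], [-0.006, -1.0, 0.001]]
contact_force: [0.5, -0.7, 0.2]
finger_gap: 0.0001
```

```bash
python3 - <<'E'
from h import *
import json
print(monitor.get_obs()['ee_pos'],ctrl.tip_extent)
p=imaging.camera_params('wrist'); print(p['position'])
cv2.imwrite('pics/w1.png',imaging.read_camera('wrist')[:,:,::-1])
json.dump({k:np.array(v).tolist() for k,v in p.items()},open('w1.json','w'))
E
```

```text
[ 0.4487 -0.2707  0.3247] 0.011
[ 0.4436 -0.1887  0.4564]
```

View pics/w1.png

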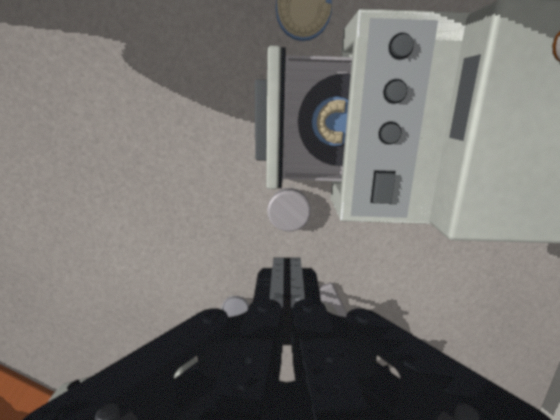

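The wrist view shows keys a (403,45), b (397,91) and c (391,132), the start key at (383,187), and the lip's front edge at column ~257, rows 80–160. I'll segment these.

```bash
python3 - <<'E'
from h import *
import json
p={k:np.array(v) for k,v in json.load(open('w1.json')).items()}
im=cv2.imread('pics/w1.png'); g=cv2.cvtColor(im,cv2.COLOR_BGR2GRAY)
m=np.zeros_like(g); m[20:215,368:425]=(g[20:215,368:425]<75)*255
m=cv2.morphologyEx(m,cv2.MORPH_OPEN,np.ones((3,3)))
cs,_=cv2.findContours(m,cv2.RETR_EXTERNAL,cv2.CHAIN_APPROX_NONE)
for c in cs:
    if cv2.contourArea(c)>150: 
        print(cv2.contourArea(c),cv2.boundingRect(c),cv2.minAreaRect(c))
z=cv2.resize(im[15:215,235:435],None,fx=3,fy=3,interpolation=cv2.INTER_CUBIC); cv2.imwrite('pics/w1z.png',z)
E
```

```text
(no output)
```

View pics/w1z.png

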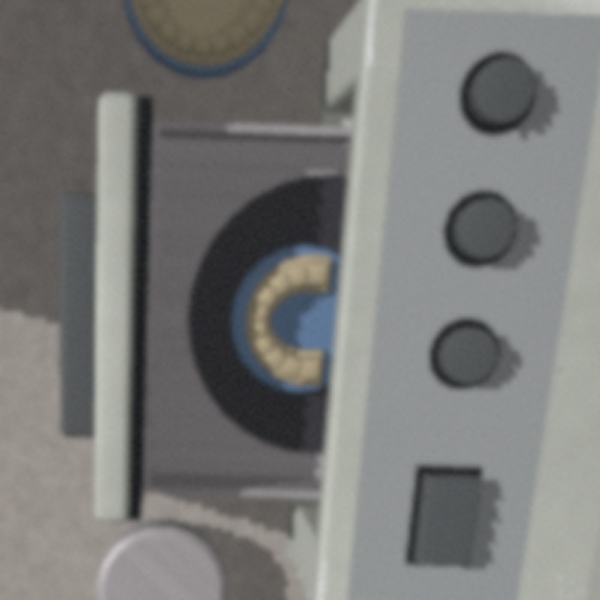

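The crop shows the key-top centres at a (504,90), b (484,226), c (470,353) and start (448,519). The lip's front edge runs at column ~62 over rows 193–436.

```bash
python3 - <<'E'
from h import *
import json
p={k:np.array(v) for k,v in json.load(open('w1.json')).items()}
t=imaging.camera_params('top'); s=imaging.camera_params('side')
W=lambda u,v:(235+(u+.5)/3-.5,15+(v+.5)/3-.5)
T=lambda u,v:(280+(u+.5)/4.6-.5,125+(v+.5)/4.6-.5)
S=lambda u,v:(200+(u+.5)/5-.5,120+(v+.5)/5-.5)
P={}
for n,w,tt,sd in [('a',(504,90),(178,362),(403,299)),('b',(484,226),(233,359),(430,268)),('c',(470,353),(289,354),(455,237)),('st',(448,519),(368,351),(491,196))]:
    P[n]=plane(p,W(*w),.109); print(n,P[n],*tri([ray(p,W(*w)),ray(s,S(*sd))]))
d=P['a']-P['st']; print('yaw',np.arctan2(-d[0],d[1]),np.linalg.norm(d))
for q in [(62,195),(62,434)]: print('lip',plane(p,W(*q),.078))
for q in [(100,95),(97,517)]: print('panel front top',plane(p,W(*q),.082))
for q in [(367,0),(318,600)]: print('deck front edge',plane(p,W(*q),.1))
print('tin',plane(p,W(160,580),.026),'cast',plane(p,(303,8),.034))
E
```

```text
a [ 0.5506 -0.1322  0.109 ] [ 0.5518 -0.1314  0.1032] [np.float64(0.000582630335456809), np.float64(0.0005826303354568883)]
b [ 0.551  -0.1735  0.109 ] [ 0.5527 -0.1732  0.103 ] [np.float64(0.00015706760246473857), np.float64(0.00015706760246461207)]
c [ 0.5531 -0.2151  0.109 ] [ 0.5548 -0.2156  0.1034] [np.float64(2.9486095542860805e-05), np.float64(2.9486095542914636e-05)]
st [ 0.5547 -0.2751  0.109 ] [ 0.5567 -0.2766  0.103 ] [np.float64(0.0001017737114561515), np.float64(0.0001017737114561391)]
yaw 0.028079800271307537 0.14296642370067142
lip [ 0.4061 -0.1705  0.078 ]
lip [ 0.4084 -0.2577  0.078 ]
panel front top [ 0.4188 -0.1374  0.082 ]
panel front top [ 0.4236 -0.2894  0.082 ]
deck front edge [ 0.5049 -0.1073  0.1   ]
deck front edge [ 0.512  -0.3128  0.1   ]
tin [ 0.4513 -0.3331  0.026 ] cast [ 0.4539 -0.0891  0.034 ]
```

Request:
drive_tool(
  increments=[
    [[-0.3,0.18,-0.1,0,0,0],[-0.3,0.18,-0.2,0,0,0],[-0.3,0.18,-0.2,0,0,0],[0,0,-0.4,0,0,0],[0,0,-0.4,0,0,0],[0,0,-0.4,0,0,0],[0,0,-0.4,0,0,0],[0,0,0,0,0,0]],
  ],
)

```text
t: 2.1
ee_pos: [0.3478, -0.2204, 0.1063]
orientation: [[0.999, -0.009, -0.036], [0.036, -0.005, 0.999], [-0.009, -1.0, -0.004]]
contact_force: [-0.6, 1.3, 0.0]
finger_gap: -0.0001
```

Request:
drive_tool(
  increments=[
    [[0,0.06,-0.17,0,0,0],[0,0,-0.16,0,0,0],[0.1,0,0,0,0,0],[0.1,0,0,0,0,0],[0,0,0,0,0,0]],
  ],
)

```text
t: 2.6
ee_pos: [0.3706, -0.2186, 0.0786]
orientation: [[1.0, -0.006, -0.027], [0.027, -0.008, 1.0], [-0.006, -1.0, -0.007]]
contact_force: [-0.5, -0.2, -0.2]
finger_gap: -0.0003
```

```bash
python3 - <<'E'
from h import *
print(monitor.get_obs()['ee_pos'],monitor.get_obs()['contact_force'])
cv2.imwrite('pics/w2.png',imaging.read_camera('wrist')[:,:,::-1])
im=imaging.read_camera('side')[:,:,::-1]
cv2.imwrite('pics/s2.png',cv2.resize(im[120:240,240:400],None,fx=5,fy=5,interpolation=cv2.INTER_CUBIC))
E
```

```text
[ 0.3706 -0.2186  0.0786] [-0.4529 -0.2126 -0.1609]
```

View pics/w2.png

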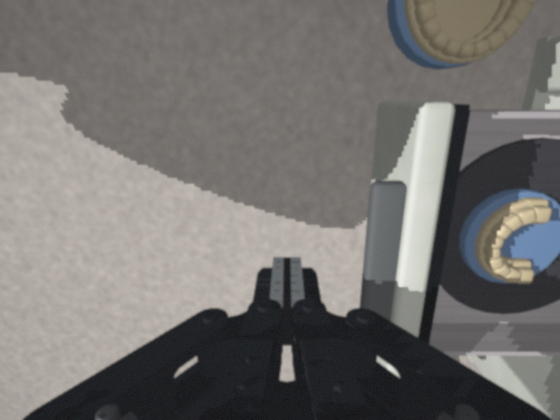

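View pics/s2.png

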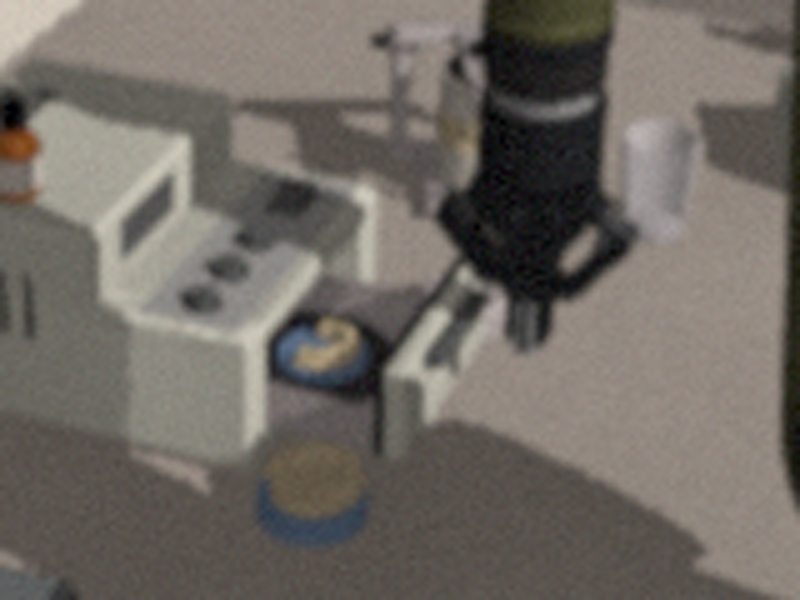

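The fingertips are in front of the lip, and the wrist view shows ~70 px of clearance to its edge at (368,230). Contact force is near zero. Now I push in small steps.

Request:
drive_tool(
  increments=[
    [[0.06,0.05,-0.05,0,0,0],[0.06,0,0,0,0,0],[0.06,0,0,0,0,0],[0.06,0,0,0,0,0],[0.06,0,0,0,0,0],[0.06,0,0,0,0,0],[0.06,0,0,0,0,0]],
  ],
  squeeze=60,
)

```text
t: 3.4
ee_pos: [0.413, -0.2124, 0.0736]
orientation: [[1.0, -0.01, -0.027], [0.027, -0.008, 1.0], [-0.01, -1.0, -0.007]]
contact_force: [-2.1, -0.2, 1.8]
finger_gap: 0.0002
```

Request:
drive_tool(
  increments=[
    [[0.06,0,0,0,0,0],[0.06,0,0,0,0,0],[0.06,0,0,0,0,0],[0.06,0,0,0,0,0]],
  ],
)

```text
t: 3.8
ee_pos: [0.4385, -0.2119, 0.0733]
orientation: [[1.0, -0.011, -0.027], [0.027, -0.006, 1.0], [-0.011, -1.0, -0.006]]
contact_force: [-3.0, 1.1, 2.3]
finger_gap: 0.0002
```

```bash
python3 - <<'E'
from h import *
print(monitor.get_obs()['ee_pos'],monitor.get_obs()['contact_force'])
cv2.imwrite('pics/w3.png',imaging.read_camera('wrist')[:,:,::-1])
im=imaging.read_camera('side')[:,:,::-1]
cv2.imwrite('pics/s3.png',cv2.resize(im[120:240,240:400],None,fx=5,fy=5,interpolation=cv2.INTER_CUBIC))
E
```

```text
[ 0.4385 -0.2119  0.0733] [-2.9583  1.1113  2.2546]
```

View pics/w3.png

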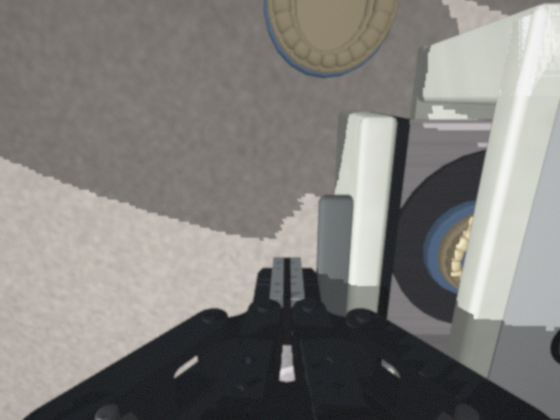

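View pics/s3.png

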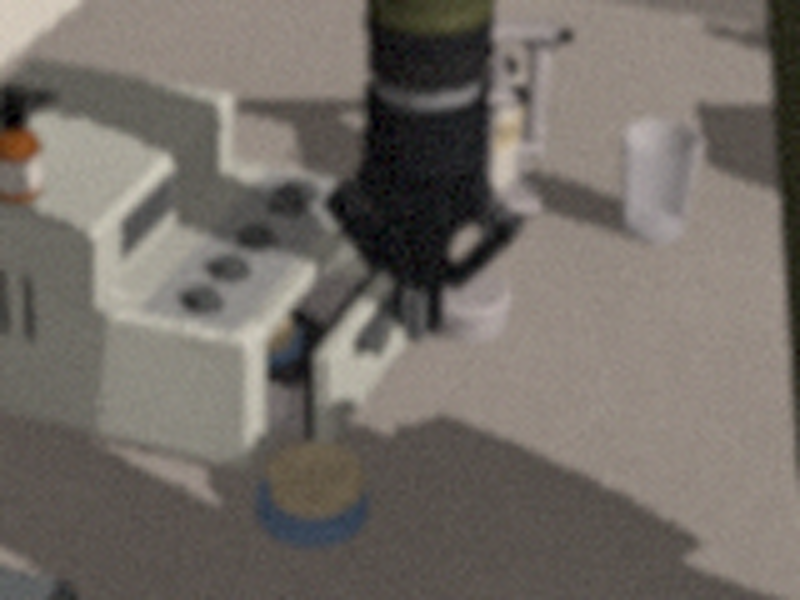

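Request:
drive_tool(
  increments=[
    [[0.06,0,0,0,0,0],[0.06,0,0,0,0,0],[0.05,0,0,0,0,0]],
  ],
)

```text
t: 4.2
ee_pos: [0.4563, -0.2117, 0.0731]
orientation: [[1.0, -0.011, -0.027], [0.027, -0.006, 1.0], [-0.011, -1.0, -0.006]]
contact_force: [-2.2, 1.4, 1.8]
finger_gap: -0.0
```

Request:
drive_tool(
  increments=[
    [[0.04,0,0,0,0,0]],
  ],
)

```text
t: 4.3
ee_pos: [0.4608, -0.2115, 0.0731]
orientation: [[1.0, -0.011, -0.027], [0.027, -0.006, 1.0], [-0.011, -1.0, -0.005]]
contact_force: [-2.2, 1.5, 2.0]
finger_gap: -0.0001
```

Request:
drive_tool(
  increments=[
    [[0.03,0,0,0,0,0]],
  ],
)

```text
t: 4.4
ee_pos: [0.4642, -0.2115, 0.0731]
orientation: [[1.0, -0.011, -0.027], [0.027, -0.005, 1.0], [-0.011, -1.0, -0.005]]
contact_force: [-4.9, 1.6, 2.7]
finger_gap: -0.0003
```

Request:
drive_tool(
  increments=[
    [[0.03,0,0,0,0,0]],
  ],
)

```text
t: 4.5
ee_pos: [0.4665, -0.2114, 0.073]
orientation: [[1.0, -0.013, -0.027], [0.027, -0.006, 1.0], [-0.013, -1.0, -0.005]]
contact_force: [-8.1, 0.8, 8.2]
finger_gap: -0.0001
```

Request:
drive_tool(
  increments=[
    [[0.01,0,0,0,0,0],[0.01,0,0,0,0,0],[0.0,0,0,0,0,0]],
  ],
)

```text
t: 4.8
ee_pos: [0.4651, -0.2115, 0.0729]
orientation: [[0.999, -0.021, -0.027], [0.027, -0.007, 1.0], [-0.021, -1.0, -0.006]]
contact_force: [-4.9, -0.5, 4.4]
finger_gap: 0.0001
```

```bash
python3 - <<'E'
from h import *
print(monitor.get_obs()['ee_pos'],monitor.get_obs()['contact_force'])
cv2.imwrite('pics/w4.png',imaging.read_camera('wrist')[:,:,::-1])
im=imaging.read_camera('side')[:,:,::-1]
cv2.imwrite('pics/s4.png',cv2.resize(im[120:240,240:400],None,fx=5,fy=5,interpolation=cv2.INTER_CUBIC))
E
```

```text
[ 0.4651 -0.2115  0.0729] [-4.9103 -0.5272  4.3994]
```

View pics/w4.png

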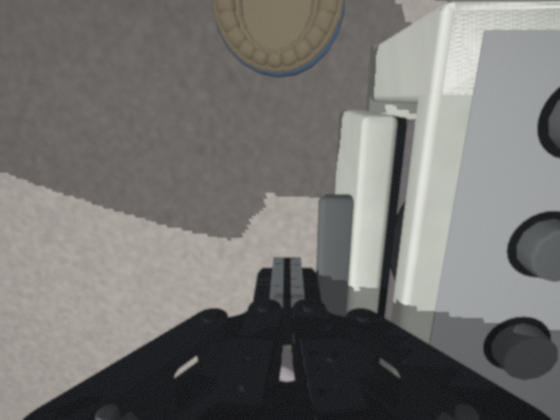

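View pics/s4.png

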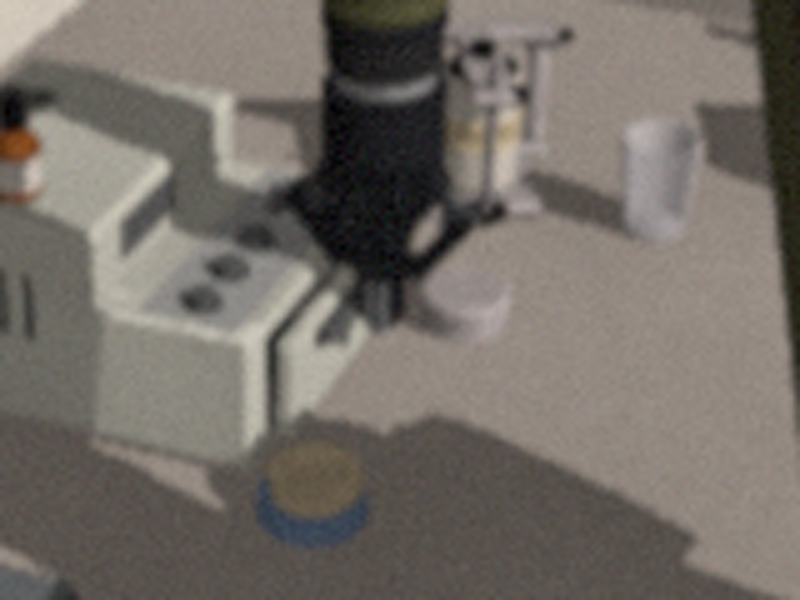

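```bash
python3 - <<'E'
from h import *
p=imaging.camera_params('wrist'); im=cv2.imread('pics/w4.png')
cv2.imwrite('pics/w4z.png',cv2.resize(im[90:330,300:460],None,fx=2.5,fy=2.5,interpolation=cv2.INTER_CUBIC))
R=np.array([[np.cos(.03),-np.sin(.03)],[np.sin(.03),np.cos(.03)]])
key=np.array([.5515,-.1738])
def u(P): return R.T@(P[:2]-key)+np.array([.045,0])
print('lip',u(plane(p,(318.5,200),.078)),u(plane(p,(318.5,250),.078)))
print('panel front',u(plane(p,(345,115),.08)),'panel/seal edge',u(plane(p,(391,130),.082)))
print('deck edge',u(plane(p,(428,130),.1)),u(plane(p,(412,260),.1)),plane(p,(428,130),.1))
print('key c',plane(p,(530,350),.109),'b',plane(p,(550,248),.109))
o=p
# expected pixel of lip edge home
for x in (-.033,-.036,-.040,-.045):
    q=key+R@np.array([x-.045,-.03]); print(x,proj(p,[*q,.078]))
E
```

```text
lip [-0.0303  0.0082] [-0.0297 -0.0144]
panel front [-0.0217  0.0416] panel/seal edge [-0.0049  0.0364]
deck edge [0.0013 0.0381] [ 0.0019 -0.0072] [ 0.5067 -0.137   0.1   ]
key c [ 0.5524 -0.2121  0.109 ] b [ 0.5478 -0.1717  0.109 ]
-0.033 [309.9804 281.4145]
-0.036 [303.2638 281.3572]
-0.04 [294.3173 281.2809]
-0.045 [283.1482 281.1856]
```

View pics/w4z.png

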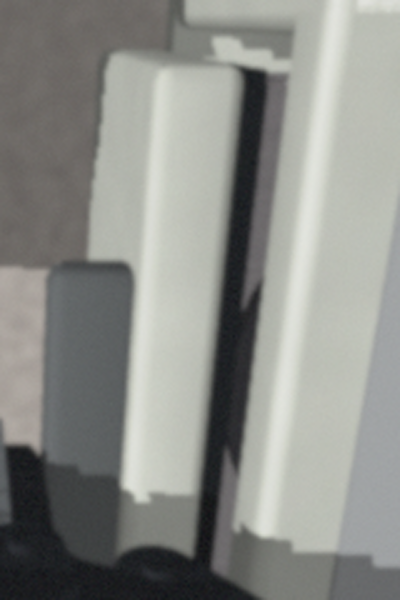

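Request:
drive_tool(
  increments=[
    [[-0.05,0,0,0,0,0],[-0.1,0,0,0,0,0],[-0.15,0,0,0,0,0],[0,0,0,0,0,0]],
  ],
)

```text
t: 5.3
ee_pos: [0.4356, -0.2124, 0.0732]
orientation: [[1.0, -0.016, -0.027], [0.027, -0.009, 1.0], [-0.017, -1.0, -0.008]]
contact_force: [-0.7, -0.5, -0.4]
finger_gap: 0.0002
```

```bash
python3 - <<'E'
from h import *
o=monitor.get_obs();print(o['ee_pos'],o['contact_force'])
p=imaging.camera_params('wrist'); im=imaging.read_camera('wrist')[:,:,::-1]
cv2.imwrite('pics/w5.png',im)
cv2.imwrite('pics/w5z.png',cv2.resize(im[80:320,340:560],None,fx=2.5,fy=2.5,interpolation=cv2.INTER_CUBIC))
import json
json.dump({k:np.array(v).tolist() for k,v in p.items()},open('w5.json','w'))
E
```

```text
[ 0.4356 -0.2124  0.0732] [-0.6507 -0.4889 -0.4069]
```

View pics/w5z.png

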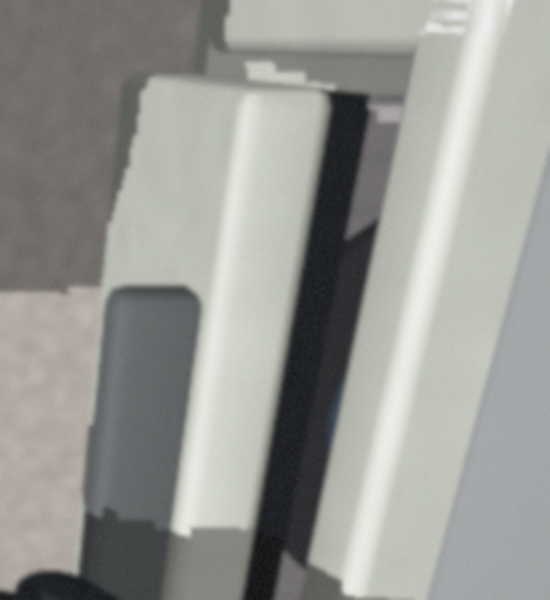

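```bash
python3 - <<'E'
from h import *
import json
p={k:np.array(v) for k,v in json.load(open('w5.json')).items()}
R=np.array([[np.cos(.03),-np.sin(.03)],[np.sin(.03),np.cos(.03)]])
key=np.array([.5515,-.1738])
Z=lambda u,v:(340+(u+.5)/2.5-.5,80+(v+.5)/2.5-.5)
def u(q,z): return R.T@(plane(p,Z(*q),z)[:2]-key)+np.array([.045,0])
print('lip front',u((105,320),.078),u((92,450),.078)); print('lip root',u((200,310),.078))
print('panel front top',u((240,110),.082),'back',u((328,110),.082),'seal end',u((365,110),.082),u((310,400),.08),'deck edge',u((470,50),.1),u((380,450),.1),'deckunder',u((412,110),.1))
E
```

```text
lip front [-0.0339  0.0048] [-0.0339 -0.0192]
lip root [-0.0186  0.0066]
panel front top [-0.0185  0.0386] back [-0.0058  0.0386] seal end [-0.0005  0.0386] [ 0.0009 -0.0085] deck edge [0.0004 0.047 ] [ 0.0006 -0.0072] deckunder [-0.0051  0.04  ]
```

Request:
drive_tool(
  increments=[
    [[-0.05,0,0,0,0,0.021],[0,0,0,0,0,0.021],[0,0,0,0,0,0.021],[0,0,0,0,0,0.021],[0,0,0,0,0,0.021],[0,0,0,0,0,0.021],[0.06,0,0,0,0,0],[0.06,0,0,0,0,0]],
  ],
)

```text
t: 6.15
ee_pos: [0.4517, -0.2153, 0.0758]
orientation: [[0.663, 0.008, -0.748], [0.748, -0.017, 0.663], [-0.008, -1.0, -0.018]]
contact_force: [0.3, -0.1, -0.3]
finger_gap: 0.0003
```

Request:
drive_tool(
  increments=[
    [[0.05,0,0,0,0,0],[0.04,0,0,0,0,0]],
  ],
)

```text
t: 6.35
ee_pos: [0.4629, -0.2156, 0.0759]
orientation: [[0.666, 0.01, -0.746], [0.746, -0.018, 0.666], [-0.007, -1.0, -0.019]]
contact_force: [-1.3, 0.1, -0.2]
finger_gap: -0.0002
```

Request:
drive_tool(
  increments=[
    [[0.03,0,0,0,0,0]],
  ],
)

```text
t: 6.45
ee_pos: [0.4654, -0.2155, 0.0756]
orientation: [[0.666, 0.008, -0.746], [0.746, -0.018, 0.666], [-0.008, -1.0, -0.018]]
contact_force: [-5.9, 0.3, 3.7]
finger_gap: 0.0001
```

Request:
drive_tool(
  increments=[
    [[0.03,0,0,0,0,0]],
  ],
)

```text
t: 6.55
ee_pos: [0.4669, -0.2154, 0.0753]
orientation: [[0.667, 0.004, -0.745], [0.745, -0.018, 0.667], [-0.011, -1.0, -0.015]]
contact_force: [-8.5, 0.2, 7.6]
finger_gap: -0.0
```

Request:
drive_tool(
  increments=[
    [[0.03,0,0.01,0,0,0],[0.03,0,0.01,0,0,0]],
  ],
)

```text
t: 6.75
ee_pos: [0.4673, -0.2152, 0.0758]
orientation: [[0.668, -0.008, -0.744], [0.744, -0.019, 0.668], [-0.02, -1.0, -0.007]]
contact_force: [-8.1, -1.6, 2.9]
finger_gap: 0.0004
```

```bash
python3 - <<'E'
from h import *
o=monitor.get_obs();print(o['ee_pos'],o['contact_force'])
cv2.imwrite('pics/w6.png',imaging.read_camera('wrist')[:,:,::-1])
E
```

```text
[ 0.4673 -0.2152  0.0758] [-8.0702 -1.5938  2.882 ]
```

View pics/w6.png

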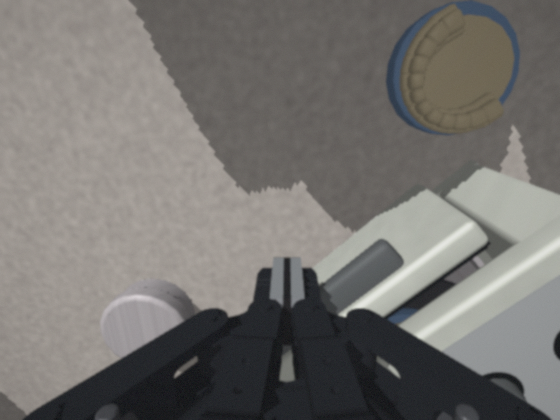

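Request:
drive_tool(
  increments=[
    [[-0.1,0,0,0,0,0],[-0.2,0,0,0,0,0],[0,0,0.4,0,0,0],[0,0,0.4,0,0,0],[0.3,0.1,0.1,0,0,0],[0.3,0.1,0,0,0,0],[0.3,0.1,0,0,0,0],[0.2,0.1,0,0,0,0],[0,0,0,0,0,0]],
  ],
)

```text
t: 7.7
ee_pos: [0.5476, -0.1722, 0.1695]
orientation: [[0.674, -0.003, -0.739], [0.739, -0.015, 0.674], [-0.013, -1.0, -0.008]]
contact_force: [0.1, -0.1, -0.6]
finger_gap: -0.0002
```

```bash
python3 - <<'E'
from h import *
o=monitor.get_obs();print(o['ee_pos'],o['contact_force'],o['orientation'])
p=imaging.camera_params('wrist')
im=imaging.read_camera('wrist')[:,:,::-1].copy()
cv2.imwrite('pics/w7.png',im)
im=imaging.read_camera('top')[:,:,::-1]
cv2.imwrite('pics/t7.png',cv2.resize(im[125:255,280:400],None,fx=4.6,fy=4.6,interpolation=cv2.INTER_CUBIC))
E
```

```text
[ 0.5476 -0.1722  0.1695] [ 0.062  -0.0808 -0.6262] [[ 0.6736 -0.0032 -0.7391]
 [ 0.739  -0.0154  0.6735]
 [-0.0135 -0.9999 -0.008 ]]
```

View pics/w7.png

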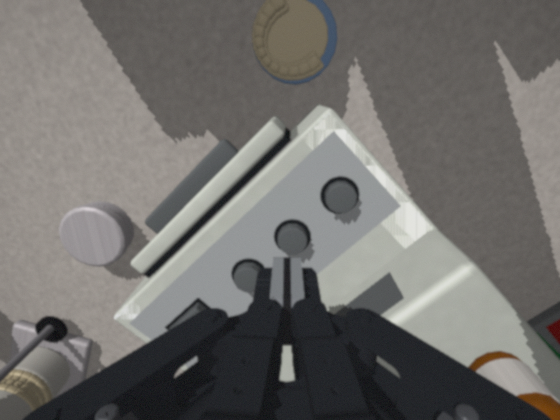

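View pics/t7.png

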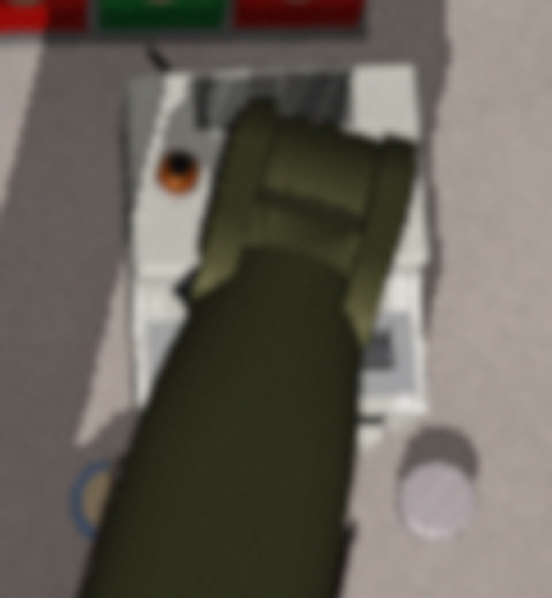

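The drawer now shows only a thin seal gap. Keys a (340,194), b (292,237) and c (248,273) are visible, with the tip just below b in the image. I'll check the positions and the drawer gap from here.

```bash
python3 - <<'E'
from h import *
p=imaging.camera_params('wrist')
im=cv2.imread('pics/w7.png')
cv2.imwrite('pics/w7z.png',cv2.resize(im[110:310,120:370],None,fx=3.2,fy=3,interpolation=cv2.INTER_CUBIC))
for n,q in [('a',(340,194)),('b',(292,237)),('c',(249,272))]: print(n,plane(p,q,.109))
o=monitor.get_obs(); tip=o['ee_pos']+.011*np.array(o['orientation'])[:,1]; print('tip',tip,proj(p,tip))
R=np.array([[np.cos(.03),-np.sin(.03)],[np.sin(.03),np.cos(.03)]]); b=plane(p,(292,237),.109)[:2]
u=lambda q,z:R.T@(plane(p,q,z)[:2]-b)+np.array([.045,0])
print('lip',u((147,221),.078),u((225,142),.078)); print('deck edge',u((117,317),.1),u((322,108),.1))
E
```

```text
a [ 0.5455 -0.1316  0.109 ]
b [ 0.5472 -0.1729  0.109 ]
c [ 0.5469 -0.2117  0.109 ]
tip [ 0.5449 -0.1732  0.1581] [288.4038 274.4291]
lip [-0.0288 -0.0785] [-0.0276  0.0063]
deck edge [ 0.0045 -0.1428] [0.0001 0.0677]
```

View pics/w7z.png

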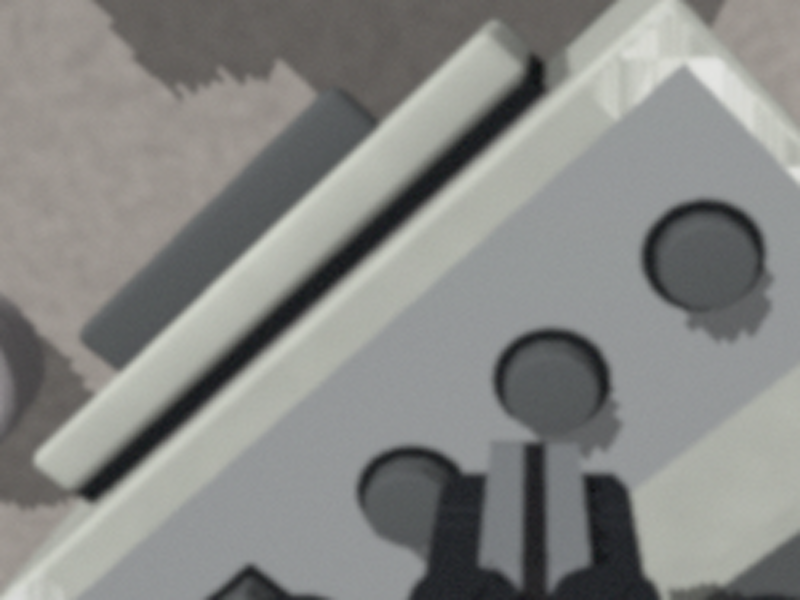

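Request:
drive_tool(
  increments=[
    [[0.05,0,-0.15,0,0,0],[0,0,-0.15,0,0,0],[0,0,-0.08,0,0,0],[0,0,0,0,0,0]],
  ],
)

```text
t: 8.2
ee_pos: [0.5466, -0.1744, 0.1275]
orientation: [[0.677, -0.008, -0.736], [0.736, -0.015, 0.677], [-0.017, -1.0, -0.005]]
contact_force: [-0.4, -0.4, -0.5]
finger_gap: -0.0001
```

Request:
drive_tool(
  increments=[
    [[0,0,-0.04,0,0,0]],
  ],
)

```text
t: 8.3
ee_pos: [0.5463, -0.1747, 0.1234]
orientation: [[0.677, -0.008, -0.736], [0.735, -0.015, 0.677], [-0.017, -1.0, -0.005]]
contact_force: [0.3, 0.3, 0.3]
finger_gap: 0.0
```

Request:
drive_tool(
  increments=[
    [[0,0,-0.03,0,0,0]],
  ],
)

```text
t: 8.4
ee_pos: [0.5459, -0.1748, 0.1201]
orientation: [[0.678, -0.008, -0.735], [0.735, -0.015, 0.678], [-0.017, -1.0, -0.004]]
contact_force: [-1.4, 0.6, 1.4]
finger_gap: -0.0001
```

Request:
drive_tool(
  increments=[
    [[0.02,0.01,-0.025,0,0,0]],
  ],
)

```text
t: 8.5
ee_pos: [0.5475, -0.1742, 0.1178]
orientation: [[0.678, -0.009, -0.735], [0.735, -0.016, 0.678], [-0.017, -1.0, -0.004]]
contact_force: [-2.9, -1.6, 4.4]
finger_gap: -0.0003
```

Request:
drive_tool(
  increments=[
    [[0,0,-0.02,0,0,0]],
  ],
)

```text
t: 8.6
ee_pos: [0.5477, -0.1742, 0.1161]
orientation: [[0.678, -0.008, -0.735], [0.735, -0.016, 0.678], [-0.017, -1.0, -0.005]]
contact_force: [-1.8, 1.9, 5.9]
finger_gap: -0.0001
```

Request:
drive_tool(
  increments=[
    [[0,0,-0.015,0,0,0]],
  ],
)

```text
t: 8.7
ee_pos: [0.5478, -0.1741, 0.1151]
orientation: [[0.678, -0.008, -0.735], [0.735, -0.016, 0.678], [-0.017, -1.0, -0.005]]
contact_force: [-2.9, 1.3, 5.6]
finger_gap: -0.0001
```

```bash
python3 - <<'E'
from h import *
o=monitor.get_obs();print(o['ee_pos'],o['contact_force'])
cv2.imwrite('pics/w8.png',imaging.read_camera('wrist')[:,:,::-1])
im=imaging.read_camera('side')[:,:,::-1]
cv2.imwrite('pics/s8.png',cv2.resize(im[120:240,200:360],None,fx=5,fy=5,interpolation=cv2.INTER_CUBIC))
E
```

```text
[ 0.5478 -0.1741  0.1151] [-2.9322  1.2531  5.5874]
```

View pics/w8.png

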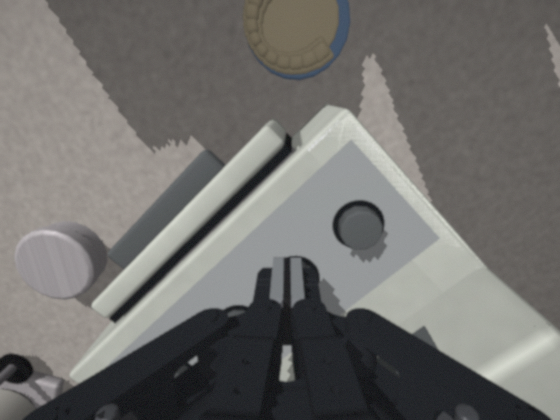

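View pics/s8.png

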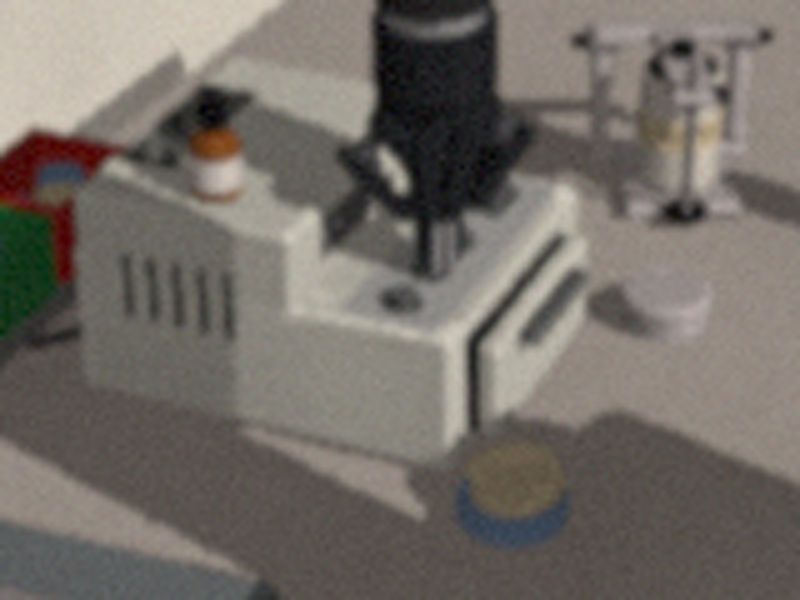

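The tip sits on key b at about (295,275), the force is 5.6 N, and travel since first contact is about 5 mm, so the key is well down. I'll lift and go to the start key.

Request:
drive_tool(
  increments=[
    [[0,0,0.1,0,0,0],[0,0,0.3,0,0,0],[0.01,-0.3,0.05,0,0,0],[0.01,-0.4,0,0,0,0],[0.01,-0.3,0,0,0,0],[0,0,0,0,0,0]],
  ],
)

```text
t: 9.4
ee_pos: [0.5542, -0.2765, 0.1665]
orientation: [[0.675, -0.001, -0.738], [0.738, -0.018, 0.675], [-0.013, -1.0, -0.011]]
contact_force: [0.3, 0.1, 0.9]
finger_gap: -0.0002
```

```bash
python3 - <<'E'
from h import *
o=monitor.get_obs();print(o['ee_pos'],o['contact_force'],o['ee_pos']+.011*np.array(o['orientation'])[:,1])
p=imaging.camera_params('wrist');cv2.imwrite('pics/w9.png',imaging.read_camera('wrist')[:,:,::-1])
print([plane(p,q,.109) for q in [(286,235)]])
E
```

```text
[ 0.5542 -0.2765  0.1665] [0.2941 0.1176 0.9198] [ 0.5542 -0.2767  0.1555]
[array([ 0.5523, -0.2776,  0.109 ])]
```

View pics/w9.png

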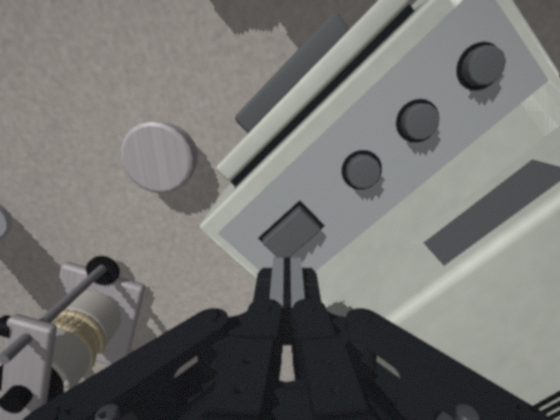

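Key b has come up and the drawer is shut. The start key is at (292,233), directly under the tip's path. Now I press it.

Request:
drive_tool(
  increments=[
    [[0,0,-0.15,0,0,0],[0,0,-0.15,0,0,0],[0,0,-0.08,0,0,0],[0,0,0,0,0,0]],
  ],
)

```text
t: 9.85
ee_pos: [0.555, -0.2719, 0.1289]
orientation: [[0.673, 0.001, -0.74], [0.74, -0.015, 0.673], [-0.01, -1.0, -0.011]]
contact_force: [0.1, 0.1, 0.3]
finger_gap: 0.0002
```

Request:
drive_tool(
  increments=[
    [[0,0,-0.03,0,0,0]],
  ],
)

```text
t: 9.95
ee_pos: [0.5554, -0.2713, 0.1265]
orientation: [[0.672, 0.002, -0.74], [0.74, -0.015, 0.672], [-0.01, -1.0, -0.012]]
contact_force: [-0.1, -0.9, 0.5]
finger_gap: 0.0002
```

Request:
drive_tool(
  increments=[
    [[0,0,-0.025,0,0,0]],
  ],
)

```text
t: 10.05
ee_pos: [0.5557, -0.2709, 0.1242]
orientation: [[0.672, 0.002, -0.741], [0.741, -0.015, 0.672], [-0.01, -1.0, -0.012]]
contact_force: [-0.5, -0.5, 0.6]
finger_gap: 0.0
```

Request:
drive_tool(
  increments=[
    [[0,0,-0.02,0,0,0]],
  ],
)

```text
t: 10.15
ee_pos: [0.556, -0.2707, 0.1225]
orientation: [[0.671, 0.003, -0.741], [0.741, -0.015, 0.671], [-0.009, -1.0, -0.012]]
contact_force: [-0.8, 0.9, 0.2]
finger_gap: -0.0
```

Correct the small y drift and press on.

Request:
drive_tool(
  increments=[
    [[-0.02,-0.03,-0.025,0,0,0]],
  ],
)

```text
t: 10.25
ee_pos: [0.5544, -0.2736, 0.1203]
orientation: [[0.671, 0.004, -0.741], [0.741, -0.015, 0.671], [-0.009, -1.0, -0.013]]
contact_force: [0.6, 0.9, 2.4]
finger_gap: 0.0
```

Request:
drive_tool(
  increments=[
    [[0,0,-0.025,0,0,0]],
  ],
)

```text
t: 10.35
ee_pos: [0.5543, -0.2739, 0.1181]
orientation: [[0.671, 0.004, -0.741], [0.741, -0.016, 0.671], [-0.009, -1.0, -0.013]]
contact_force: [-2.5, 0.4, 3.5]
finger_gap: -0.0001
```

Request:
drive_tool(
  increments=[
    [[0,0,-0.025,0,0,0]],
  ],
)

```text
t: 10.45
ee_pos: [0.5543, -0.274, 0.1159]
orientation: [[0.671, 0.004, -0.741], [0.741, -0.016, 0.671], [-0.009, -1.0, -0.014]]
contact_force: [-2.5, 2.2, 5.3]
finger_gap: -0.0004
```

Request:
drive_tool(
  increments=[
    [[0,0,-0.02,0,0,0]],
  ],
)

```text
t: 10.55
ee_pos: [0.5543, -0.274, 0.1144]
orientation: [[0.671, 0.005, -0.741], [0.741, -0.015, 0.671], [-0.008, -1.0, -0.014]]
contact_force: [-3.4, 2.8, 17.5]
finger_gap: 0.0001
```

The start key is at its stop (17.5 N). Release and withdraw.

Request:
drive_tool(
  increments=[
    [[0,0,0.05,0,0,0],[0,0,0.2,0,0,0],[0,0,0.4,0,0,0],[-0.1,0,0.4,0,0,0],[-0.3,0,0.4,0,0,0],[-0.3,0,0.2,0,0,0],[-0.3,0,0,0,0,0],[0,0,0,0,0,0],[0,0,0,0,0,0]],
  ],
)

```text
t: 11.45
ee_pos: [0.451, -0.2747, 0.2838]
orientation: [[0.672, 0.006, -0.741], [0.741, -0.018, 0.672], [-0.009, -1.0, -0.016]]
contact_force: [-0.2, -0.1, 0.1]
finger_gap: -0.0002
```

```bash
python3 - <<'E'
from h import *
o=monitor.get_obs();print(o['t'],o['ee_pos'],o['contact_force'])
p=imaging.camera_params('wrist')
cv2.imwrite('pics/w10.png',imaging.read_camera('wrist')[:,:,::-1])
a=imaging.read_camera('side')[:,:,::-1];cv2.imwrite('pics/s10.png',a)
cv2.imwrite('pics/s10z.png',cv2.resize(a[120:240,200:360],None,fx=5,fy=5,interpolation=cv2.INTER_CUBIC))
cv2.imwrite('pics/t10.png',imaging.read_camera('top')[:,:,::-1])
E
```

```text
11.45 [ 0.451  -0.2747  0.2838] [-0.2404 -0.1369  0.1147]
```

View pics/w10.png

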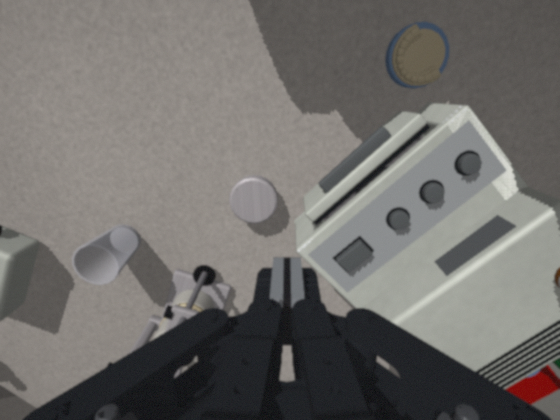

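View pics/s10z.png

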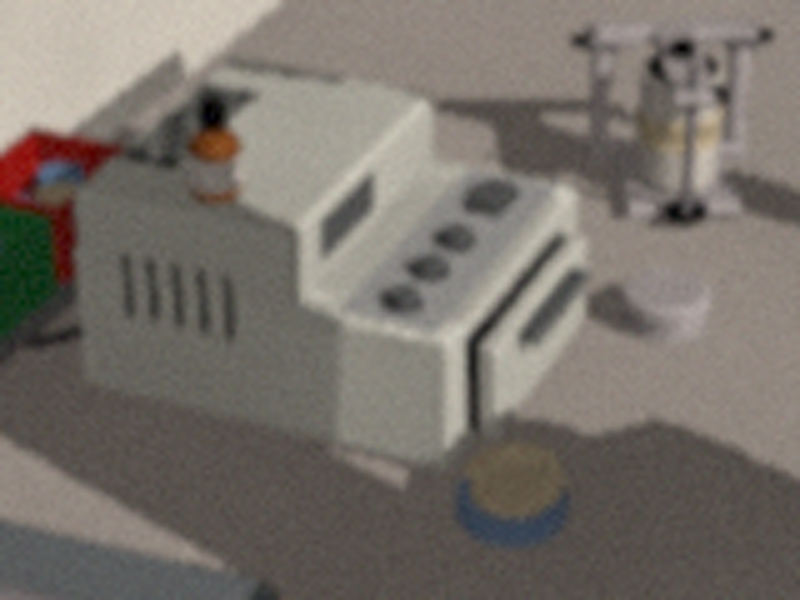

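View pics/t10.png

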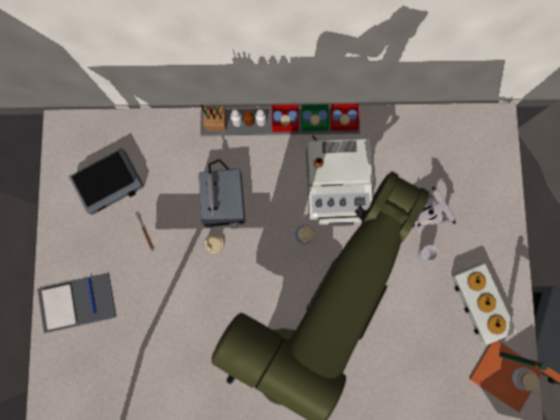

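The drawer looks shut, all four keys are up and the loose things appear unmoved. One last numeric check on the drawer from this unloaded view before handing in.

```bash
python3 - <<'E'
from h import *
p=imaging.camera_params('wrist')
im=cv2.imread('pics/w10.png')
cv2.imwrite('pics/w10z.png',cv2.resize(im[95:275,290:520],None,fx=3.4,fy=3.3,interpolation=cv2.INTER_CUBIC))
R=np.array([[np.cos(.03),-np.sin(.03)],[np.sin(.03),np.cos(.03)]])
b=plane(p,(433,191),.109);print('b',b)
u=lambda q,z:R.T@(plane(p,q,z)[:2]-b[:2])+np.array([.045,0])
print('lip',u((319,183),.078),u((385,128),.078),'deck edge',u((299,247),.1),u((464,106),.1))
E
```

```text
b [ 0.5485 -0.1731  0.109 ]
lip [-0.0298 -0.0786] [-0.0264  0.0078] deck edge [ 0.0025 -0.1389] [0.0022 0.0692]
```

View pics/w10z.png

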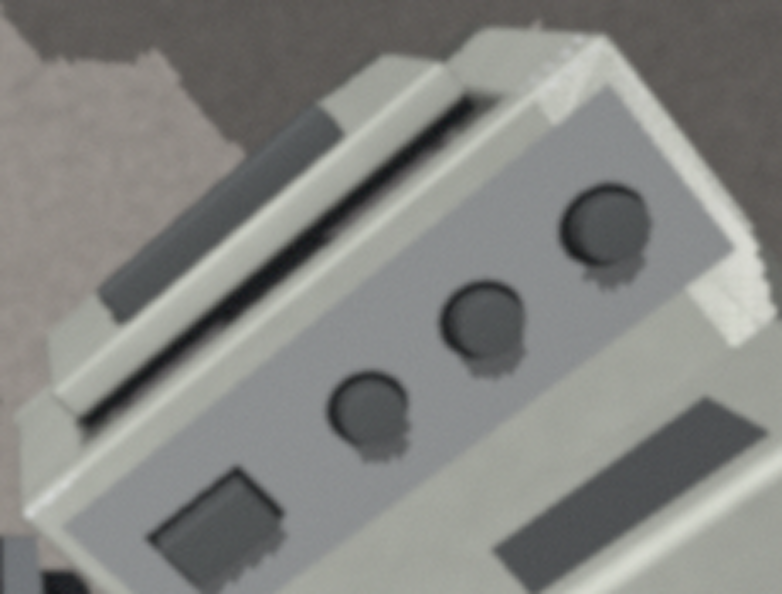

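```bash
python3 -c "
from workcell import order
print(order.sign_off())"
```

```text
the job is handed in; nothing more can be done
None
```

I closed the drawer, pressed the middle round key and then the start key, withdrew, and handed the job in at about 11.6 s. No verdict was reported.

- **Drawer:** I pushed it in two goes, and both stopped at the same place at about 8 N, well above the 2–3 N it takes to slide. In the last picture the lip lies about 29–32 mm in front of the deck edge. The text gives 33 mm for home, and my measurement is good to 2–4 mm. An earlier picture, taken after the first push, gave about 34 mm.
- **Middle round key:** It was pressed about 5 mm at 5.6 N and came up again before I touched the start key.
- **Start key:** It went to its stop, with a peak of 17.5 N (limit 30 N), and came up again.
- **Final pictures:** All four keys are up. The cast, tin, bottle, articulator and beaker look unmoved in the pictures. The gripper is clear of everything, with the force reading near zero.

**Disagreements in the checks:**
- Key positions from different wrist views differed by up to about 6 mm, mostly in x. I aimed between them.
- The push on the lip also showed an upward force of up to 8 N. I took this as friction of the fingertip on the lip, but did not confirm it.
- Heights from the side camera and a second view came out about 6 mm lower than the text's. The forces at contact agreed with the text's 109 mm.

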